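Load the clear egg-cup box, shut its sprung lid and pin it

TASK

Slide the white tray, with the egg cup and the tin standing in it, fully home into the open side of the clear box. Then close the lid down onto its springy seal, and push the red-handled pin down through the lid's hole into the box's hole until its collar is on the lid. Finish while still gripping the pin and pressing it down, so that the lid is held fully shut against its seal: do not let go; leave the scoop, the jar opener, the mug and the jar where they are.

Things in the scene. Friction and masses are not known exactly. Their poses are not given: they have to be found in the camera images.
- box: Clear acrylic box, charcoal edges, fixed to the counter, no floor, 130 (x) x 139 (y) x 75 mm high. Origin on the counter, z up, hinge side +x, lug side -x (towards the robot). Inner x -60 to 60; end wall's inner face y = -66; the +y side (y = 68) is open for the tray. The tray is home when its origin is over the box's, same yaw (within 4 mm short).
- box_hole (a point): Centre of the mouth of the vertical hole (13 mm across, chamfered, 32 mm deep, open below) in the aluminium lug (36 x 40 mm, from 42 to 74 mm high) on the box's -x wall; 83 mm from the box's origin in -x, 74 mm above the counter.
- lid (a joint): Angle in rad of the clear lid on its hinge leaf: 0 closed down, grows as it opens upward; starts 0.7 to 1.1. The stiff hinge (0.2 N m) keeps the lid (0.15 kg) where it is left. The lid's angle to the level is joint lid plus joint seal, both about the hinge line.
- seal (a joint): Angle in rad by which the springy seal lifts the hinge leaf and with it the lid: 0 fully shut, 0.045 at most. Let go, the closed lid rises to about 0.04 (6 mm at its hole); the seal pushes back with 20 N m/rad, so that about 6 N down at the lid's hole holds it fully shut.
- lid_hinge (a point): Middle of the lid's hinge line (along the box's y), 65 mm from the box's origin in +x, 75 mm above the counter. The lid plate, 145 (y) x 6 mm thick, runs 130 mm from it; shut, underside 75, top 81 mm high. A 16 mm flap hangs from its +y edge (y = 70 to 74 mm): shut, it drops outside the tray's end panel, which must be home.
- lid_hole (a point): Top centre of the 13 mm hole in the aluminium lug (36 x 40 x 6 mm) that continues the lid plate at its free edge; 148 mm from the hinge line. With the lid shut it lies over the box's hole, 81 mm above the counter.
- tray: Loose white tray, 0.3 kg, 110 (x) x 130 (y) mm, rim 18 mm, floor 4 mm, on the counter beyond the box's open side; origin in the middle of its underside. At its +y end a panel 66 mm high (outer face y = 65 mm); a tongue 30 mm wide, 8 mm high runs on to y = 122 mm and carries the orange tab. Its -y end goes first into the box, along the box's -y.
- tray_tab (a point): Grip point of the tray's orange tab: 120 mm from the tray's origin in its +y, 45 mm above the counter. The tab is 14 mm in the tray's x (grip across this), 26 mm in y, its top at 58 mm.
- egg_cup: Blue ceramic egg cup standing loose in the tray, 46 mm wide, 50 mm high, foot 36 mm; origin under its middle, z up.
- tin: Small green tin standing loose in the tray, 36 mm wide, 40 mm high; origin under its middle, z up.
- pin: Steel pin standing in the wooden stand, 0.06 kg. Origin at its lower tip, z up along it. Shank 10 mm in diameter, 34 mm long, tapered tip; collar 24 mm in diameter from 34 to 40 mm; red square handle 14 x 14 mm (sides along its x, y) from 40 to 74 mm. With collar on the fully shut lid its tip is 27 mm below the mouth of the box's hole, 47 mm above the counter.
- pin_stand: Wooden block fixed to the counter, 55 x 55 x 45 mm high, with a vertical 15 mm hole in which the pin stands, its collar on the block's top; origin under its middle.
- scoop: Aluminium scoop lying on the counter, 170 mm long, a bystander; origin at the back of its blade.
- jar_opener: Wooden jar opener, 205 mm long, 14 mm thick, lying on the counter, a bystander; origin under its middle.
- mug: White mug, 82 mm wide, 92 mm high, standing on the counter, a bystander; origin under its middle.
- jar: Glass jar, 72 mm wide, 110 mm high, standing on the counter, a bystander; origin under its middle.

How it is judged:
By the outcome, as a careful person would: the job done as asked, in the order asked, and still so for the second after the job is handed in, while the arm keeps its last pose, push and grip.
It also fails if it takes over 72 s, if anything falls off the work surface, if the arm or the gripper's body presses on something with over 40 N, if the wrist force passes 120 N, or if a joint passes its speed limit or range.

ROBOT

A 6-joint arm with a two-finger parallel gripper is mounted at the origin on the work surface. World frame = base frame: x ahead of the robot, y to its left, z up, the work surface at z = 0. Lengths are in m, angles in rad, forces in N, time in s.
With the tool pointing down it reaches from about 0.375 to 0.9 m from the base axis. Payload 3.1 kg.
Tool frame: the origin (TCP) lies on the centre line of the jaws, within the pads' length; the fingertips stand 22 mm ahead of it and the grasp point (between the pads) lies 3 mm ahead of it; z points along the fingers, y is the line along which they close (so a half turn about z gives the same grasp; the last joint's range is limited). The gripper opens to 85 mm and grips with 20 to 120 N. Pads are 22 mm wide; open, the fingers measure 114 mm over their backs; the gripper's body (76 mm by 85 mm) begins 54 mm behind the grasp point. The pads swing forward as they close: fully open they stand 13 mm farther back than shut.
Start: joints at [0.954, 0.527, 1.433, -0, 1.181, -0.178], TCP at [0.265, 0.566, 0.253] pointing down, gripper open.
Joint ranges: [-3.08, 3.08], [-0.75, 2.2], [0.22, 2.44], [-1.43, 4.57], [0, 2.65], [-2.85, 2.85]. Speed limits (rad/s): [2.79, 2.79, 3.14, 3.14, 3.14, 3.14].

INTERFACE

Orientations are given as a unit quaternion [x, y, z, w].
In Python, from station import manip gives the robot as it stands.
- The arm moves only by the shell command python3 drive.py [FORCE], which reads ROWS from standard input. ROWS is a JSON object whose key "plan" holds a list of rows, 1 to 20 of them, each of 5 numbers: dx, dy, dz in parts of the range, where 1.0 means 0.75 m, then a turn about the tool's z in normalised numbers (1 is pi rad), then the opening from 0.0 (shut) to 1.0 (fully open); each row is the pose to reach, as a shift and turn from the pose commanded when the command began, along the tool's axes at that moment; what a row does not reach only later rows make up. A row lasts 1/10 s, in which the tool goes at most 0.05 m and 0.15 rad, less where a joint would pass 70% of its speed; a pose out of reach is approached as far as the arm can. The fingers move at their own pace and stop on an object; FORCE is the grip in N (left out, the last holds). Time passes only in rows, so rows that do not move let the fingers close. It prints the time, the measured TCP pose, the force, the opening and the grip force at its end. A shift or turn number past 1, either way, is cut back to 1. Input that does not fit is refused with a message, and nothing moves.
- manip.sense(): the state, without advancing time (a new reading comes with each control period).
- manip.snapshot(name): name is "scene" or "top"; returns a dict with "pixels" (420x560x3 uint8, red, green, blue), "range_z" (420x560 float32, m along the optical axis (not along the pixel's ray), 0 where there is no reading), "fov_y" (degrees; the focal length in pixels is half the picture's height over the tangent of half this angle, whatever the lens; pixels are square), "cx", "cy" (the principal point, pixels), "k1" (the pictures are not rectified: a ray, as slopes to the right and down, at radius r is drawn at 1 + k1 r^2 times it, then the intrinsics apply), "R" (3x3) and "t" (3): a world point X has camera coordinates R X + t. Camera axes: x right, y down, z forward; pixel columns grow to the right and rows downward; lengths in m; the calibration is good to about 2 mm. A picture is of the moment at which its call begins.
- manip.sign_off(): hands the job in; it is judged then, once.
The state is a dict: "t": time; "q": joint angles; "qd": joint speeds; "tau": joint torques, N m; "tcp_pos": TCP position; "tool_rot": TCP orientation; "force": force on the tool from outside, world axes, zero at the start; "ft_torque": the same for the moment, N m; "finger_gap": opening from 0.0 (shut) to 1.0 (fully open); "gripper_force": force on a finger pad.
Only numpy, scipy, OpenCV 4.12 (cv2) and the standard library are available. Lean on these libraries where they do the work, as an engineer would, in place of code of your own. Each camera call takes 0.05 s, during which the arm holds its last target. There are 200 camera calls.

## Working session

There is one attempt and no reset: what is moved stays moved. The work goes in short steps, Python scripts to look and compute and a shell command to move; the robot and the scene stay as the last step left them, time stands still between calls to the robot, and variables do not carry over. Pictures are saved under pics/ and viewed, at most 10 in all, crops included, and the job is handed in when it is done.

```bash
ls; mkdir -p pics; python3 - <<'E'
from station import manip
import cv2,numpy as np
s=manip.sense();print(s)
for n in("scene","top"):
    d=manip.snapshot(n);cv2.imwrite(f"pics/{n}0.png",d["pixels"][:,:,::-1]);np.savez(f"{n}0.npz",**d)
    print(n,d["fov_y"],d["cx"],d["cy"],d["k1"],d["R"],d["t"],-d["R"].T@d["t"])
E
```

```text
drive.py
pics
station.py
{'t': 0.0, 'q': array([ 9.53500554e-01,  5.28484626e-01,  1.43390306e+00,  2.93447743e-06,
        1.18142364e+00, -1.78516780e-01]), 'qd': array([0.00106315, 0.00077828, 0.00070363, 0.00101523, 0.000812  ,
       0.00063418]), 'tau': array([-1.32658646e-03, -4.42361748e+01, -1.78018463e+01, -3.28031347e-04,
        8.85247980e-03,  2.59861423e-06]), 'tcp_pos': array([0.26510598, 0.56524256, 0.252322  ]), 'tool_rot': array([ 2.17634205e-01,  9.76029775e-01, -1.02214230e-03, -4.31106205e-04]), 'force': array([ 0.66826554, -0.43300667,  0.59420105]), 'ft_torque': array([0.01887055, 0.01011197, 0.02599436]), 'gripper_force': 0.0, 'finger_gap': 0.9983016523518358}
scene 48.69759404636653 272.227101699385 214.21548729438985 0.037134955768231795 [[-0.80052832  0.59914005  0.01362397]
 [ 0.36487262  0.50529915 -0.78201071]
 [-0.47541811 -0.6210507  -0.62311607]] [ 0.51688459 -0.1360109   1.78614825] [1.31257464 0.86832856 0.99957369]
top 44.01710397816439 283.93680725676813 212.08725238168023 -0.014998067068456081 [[-0.01194364 -0.99992672  0.0019775 ]
 [-0.98679783  0.01146733 -0.16155041]
 [ 0.16151589 -0.00388089 -0.98686248]] [-0.08018865  0.58537725  1.42447119] [ 0.34661652 -0.08136727  1.50048368]
```

View pics/scene0.png

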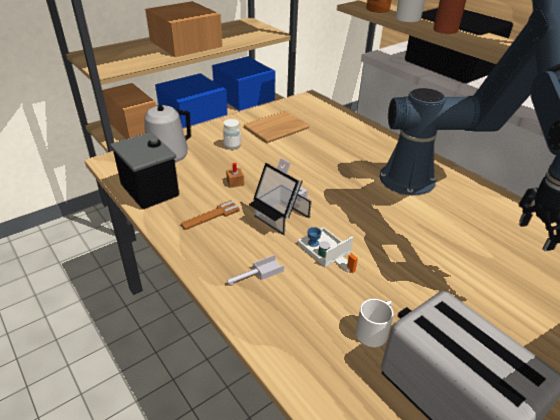

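View pics/top0.png

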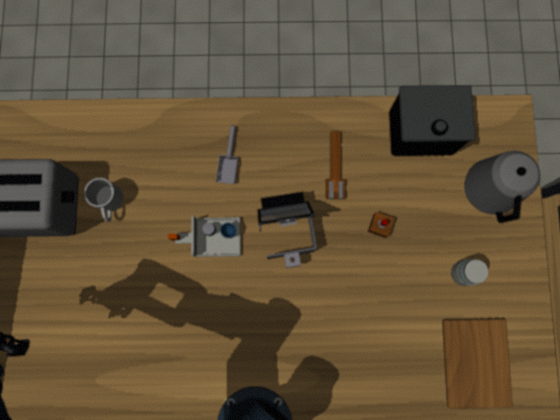

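The scene view shows the pin stand at (235,175), box at (280,200), tray at (325,243) and tab at (352,262). The top view shows the tab at (174,237), tray at (218,237), box at (290,230), lug at (292,259) and pin at (383,223).

```bash
cat > h.py <<'E'
import numpy as np,cv2
def K(d):
    f=d["pixels"].shape[0]/2/np.tan(np.radians(float(d["fov_y"]))/2)
    return np.array([[f,0,d["cx"]],[0,f,d["cy"]],[0,0,1]]),np.array([float(d["k1"]),0,0,0])
def slopes(d,uv):
    k,c=K(d);return cv2.undistortPoints(np.asarray(uv,float).reshape(-1,1,2),k,c)[:,0]
def onplane(d,uv,z):
    s=slopes(d,uv);r=np.c_[s,np.ones(len(s))]@d["R"];o=-d["R"].T@d["t"]
    return o+r*((z-o[2])/r[:,2])[:,None]
def cloud(d):
    h,w=d["range_z"].shape;v,u=np.mgrid[:h,:w]
    s=slopes(d,np.c_[u.ravel(),v.ravel()]);z=d["range_z"].ravel()
    return ((np.c_[s*z[:,None],z]-d["t"])@d["R"]).reshape(h,w,3)
def proj(d,X):
    k,c=K(d);return cv2.projectPoints(np.asarray(X,float).reshape(-1,1,3),cv2.Rodrigues(d["R"])[0],np.asarray(d["t"],float),k,c)[0][:,0]
E
python3 - <<'E'
import numpy as np,cv2
from h import *
T=dict(np.load("top0.npz"));S=dict(np.load("scene0.npz"))
im=np.zeros((600,780,3),np.uint8)
im[:300]=cv2.resize(T["pixels"][180:280,150:410],(780,300),interpolation=cv2.INTER_CUBIC)[:,:,::-1]
im[300:,:375]=cv2.resize(S["pixels"][155:275,220:370],(375,300),interpolation=cv2.INTER_CUBIC)[:,:,::-1]
cv2.imwrite("pics/m1.png",im)
for n,d in(("top",T),("scene",S)):
    c=cloud(d);hsv=cv2.cvtColor(d["pixels"],cv2.COLOR_RGB2HSV).astype(int)
    h,s,v=hsv[...,0],hsv[...,1],hsv[...,2]
    reg=np.zeros(h.shape,bool)
    if n=="top": reg[180:280,150:410]=1
    else: reg[155:280,220:370]=1
    ms={"orange":(h>=3)&(h<=14)&(s>200)&(v>120)&reg,"red":((h<4)|(h>174))&(s>180)&(v>90)&reg,"blue":(h>95)&(h<115)&(s>100)&reg,"green":(h>45)&(h<90)&(s>70)&reg}
    for k,m in ms.items():
        if m.sum()<2: print(n,k,"none");continue
        p=c[m];uv=np.argwhere(m)[:,::-1]
        print(n,k,m.sum(),uv.mean(0),uv.min(0),uv.max(0),np.median(p,0).round(4),p.min(0).round(3),p.max(0).round(3))
# cloud slices, board around box
c=cloud(T)[180:280,150:410]
print("table z",np.median(c[...,2]))
E
```

```text
top orange 31 [171.61290323 235.5483871 ] [168 234] [175 237] [0.5194 0.2266 0.0588] [0.515 0.218 0.051] [0.525 0.239 0.065]
top red 18 [384.22222222 221.94444444] [382 220] [386 224] [ 0.5476 -0.3627  0.0842] [ 0.541 -0.368  0.081] [ 0.553 -0.357  0.089]
top blue 189 [238.22222222 224.15873016] [221 194] [301 236] [0.5405 0.0683 0.0343] [ 0.347 -0.135  0.018] [0.625 0.092 1.5  ]
top green 40 [284.625 200.5  ] [263 195] [309 207] [ 0.6126 -0.0875  0.0785] [ 0.584 -0.154  0.074] [ 0.627 -0.029  0.127]
scene orange 67 [347.80597015 257.35820896] [233 163] [356 272] [0.5238 0.2362 0.0514] [ 0.513 -0.369  0.005] [0.55  0.24  0.084]
scene red 27 [234. 167.] [233 163] [235 171] [ 0.5533 -0.3589  0.0751] [ 0.543 -0.369  0.053] [ 0.558 -0.351  0.089]
scene blue 193 [310.60621762 230.93782383] [265 165] [320 245] [0.5389 0.0696 0.0404] [ 0.515 -0.162  0.004] [1.313 0.868 1.   ]
scene green 46 [321.73913043 251.76086957] [319 248] [325 256] [0.5566 0.133  0.0245] [0.549 0.119 0.009] [0.562 0.143 0.04 ]
table z 0.0009983723992469649
```

View pics/m1.png

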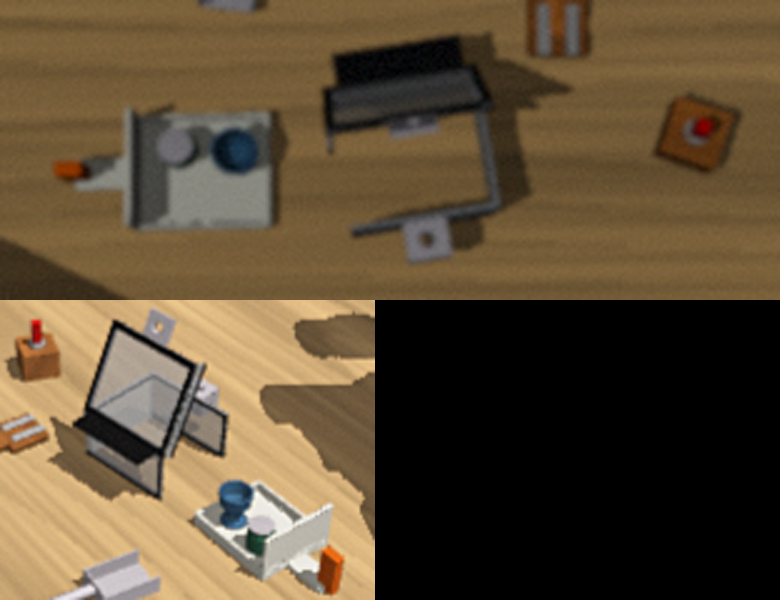

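The montage shows the tray nearly square to the world, with the tin at (177,147) and the egg cup at (235,150). The box is yawed by about 10°, its lug hole at montage (427,240). The lid stands open with its lug at (414,125), and the pin is at (702,127).

```bash
python3 - <<'E'
import numpy as np,cv2
from h import *
T=dict(np.load("top0.npz"));S=dict(np.load("scene0.npz"))
g=cv2.cvtColor(T["pixels"],cv2.COLOR_RGB2GRAY).astype(int);hsv=cv2.cvtColor(T["pixels"],cv2.COLOR_RGB2HSV).astype(int);c=cloud(T)
np.set_printoptions(precision=4,suppress=True,linewidth=220)
# hole
print(g[250:270,282:304])
def sub(a,b,cc,dd): return (slice(a,b),slice(cc,dd))
# lug mask: low sat bright
m=np.zeros(g.shape,np.uint8);r=sub(248,272,280,304);m[r]=((hsv[...,1]<60)&(g>85))[r]
cn=max(cv2.findContours(m,cv2.RETR_EXTERNAL,cv2.CHAIN_APPROX_NONE)[0],key=cv2.contourArea)
rc=cv2.minAreaRect(cn);print("lug",rc,onplane(T,cv2.boxPoints(rc),.074))
hl=(np.clip(95-g,0,60)*1.)[255:265,287:298];vv,uu=np.mgrid[255:265,287:298]
uv=[(hl*uu).sum()/hl.sum(),(hl*vv).sum()/hl.sum()];print("hole px",uv,onplane(T,[uv],.074),onplane(T,[uv],.070))
# wall-top lug side: dark low-sat pixels, columns 268..314 excluding lug, rows 240-262
def line(mask,z,name):
    uv=np.argwhere(mask)[:,::-1];p=onplane(T,uv,z)[:,:2];vx,vy,x0,y0=cv2.fitLine(p.astype(np.float32),cv2.DIST_HUBER,0,.001,.001).ravel()
    print(name,len(p),"dir",np.array([vx,vy]),"ang",np.arctan2(vy,vx),"pt",x0,y0,p.min(0),p.max(0));return p
dk=(hsv[...,1]<90)&(c[...,2]>.055)&(c[...,2]<.09)
mm=np.zeros(g.shape,bool);r=sub(243,262,266,313);mm[r]=dk[r]; 
for q in range(282,304): mm[254:,q]=False
line(mm,.075,"lugwall")
mm=np.zeros(g.shape,bool);r=sub(214,244,306,320);mm[r]=dk[r];line(mm,.075,"endwall")
# tray white
m=np.zeros(g.shape,np.uint8);r=sub(210,262,186,246);m[r]=((hsv[...,1]<70)&(g>110)&(c[...,2]<.03))[r]
cn=max(cv2.findContours(m,cv2.RETR_EXTERNAL,cv2.CHAIN_APPROX_NONE)[0],key=cv2.contourArea);print("tray",cv2.boundingRect(cn))
mm=m>0
for nm,sel in(("-x edge",lambda P:None),):pass
# edges: bottom row per column (-x edge), right col per row(-y edge)
cols=range(200,236);bx=[(u,np.argwhere(m[:,u]).max()) for u in cols if m[:,u].any()]
rows=range(220,253);by=[(np.argwhere(m[v]).max(),v) for v in rows if m[v].any()]
tx=[(u,np.argwhere(m[:,u]).min()) for u in cols if m[:,u].any()]
for nm,e in(("-x",bx),("-y",by),("+x",tx)):
    p=onplane(T,np.array(e,float),.018)[:,:2].astype(np.float32);print(nm,cv2.fitLine(p,cv2.DIST_HUBER,0,.001,.001).ravel())
# panel top: z>.05
pm=np.zeros(g.shape,bool);r=sub(205,262,186,200);pm[r]=((c[...,2]>.052)&(c[...,2]<.08))[r];line(pm,.066,"panel")
om=np.zeros(g.shape,bool);r=sub(225,245,160,180)
om[r]=((hsv[...,0]<16)&(hsv[...,1]>190)&(g>60))[r];uv=np.argwhere(om)[:,::-1];print(om.astype(int)[231:242,165:182]);print(c[231:242,165:182,2])
E
```

```text
[[ 73  74  69  65  55  53  54  56  58  54  53  55  55  61  59  65  65  66  71  71  71  64]
 [ 61  54  55  53  52  54  57  59  64  64  67  67  72  79  80  74  72  68  60  62  57  55]
 [ 59  60  63  64  70  72  72  75  77  77  84  86  83  96  96  90  76  57  44  35  34  37]
 [ 69  71  74  77  82  89  85  90  95  97  99 100 104 103 110 105  88  57  38  30  34  37]
 [ 62  66  78  91 101  99  99 104 112 108 108 112 109 113 113 108  93  65  38  40  38  45]
 [ 44  58  83 103 110 113 109 111 112 110 113 112 113 112 112 110  96  73  51  47  49  47]
 [ 52  69  91 107 110 111 115 111 107 102 104 105 105 110 114 110 103  80  58  49  48  48]
 [ 76  84  95 107 113 113 114 102  92  82  80  87 101 112 113 111 107  85  61  50  52  47]
 [ 88  92  99 102 111 114 109  95  81  63  56  67  85 106 113 115 112  92  65  52  47  48]
 [ 91  93  94 105 112 113 108  94  78  62  51  56  79  97 111 115 112  95  71  47  48  45]
 [ 94  91  95 103 108 114 112  96  85  65  53  55  77 101 109 113 112  90  69  51  46  45]
 [ 92  92  98  99 110 117 113 106  91  76  66  71  90 106 112 112 110 100  71  51  44  43]
 [ 98  9
[... 2751 characters left out ...]
023]
 [ 0.0008  0.0003  0.0055  0.0599  0.0597  0.0583  0.0652  0.0614  0.056   0.062   0.0514  0.0598  0.0598  0.0472  0.0332  0.0166  0.0082]
 [-0.0002  0.004  -0.0047  0.0584  0.0563  0.0553  0.0578  0.0611  0.0566  0.058   0.0555  0.0539  0.0655  0.0381  0.0305  0.0147  0.0087]
 [-0.0021 -0.0023  0.0023 -0.003  -0.0044  0.0485  0.0492  0.0579  0.0517  0.0433  0.0468  0.048   0.0428  0.0351  1.5005  0.0174  0.0081]
 [ 0.0024 -0.0004  0.0017 -0.001   0.0045  0.0016  0.0056  0.0212  0.0196  0.0211  0.0207  0.0194  0.0239  0.0151  0.0195  0.0095  0.0034]
 [ 0.0007  0.0049 -0.0038  0.0072  0.0013 -0.003  -0.0006  0.005  -0.0014  0.0006  0.0015  0.0073  0.0031  0.0134  0.0122  0.0113  0.0066]]
```

```bash
cat >> h.py <<'E'
def go(pos,yaw):
    """tool-axis shift and turn so TCP goes to pos, tool y axis at world angle yaw (mod pi)"""
    from station import manip
    from scipy.spatial.transform import Rotation as Ro
    s=manip.sense();R=Ro.from_quat(s["tool_rot"]).as_matrix()
    a=np.arctan2(R[1,1],R[0,1]);t=-((yaw-a+np.pi/2)%np.pi-np.pi/2)
    print("d",(R.T@(np.array(pos)-s["tcp_pos"])).round(4),"turn",round(t,4),"q6",s["q"][5].round(3),"tcp",s["tcp_pos"].round(4),"F",s["force"].round(1),"t",s["t"])
E
python3 - <<'E'
from h import *
np.set_printoptions(precision=4,suppress=True,linewidth=200)
T=dict(np.load("top0.npz"));S=dict(np.load("scene0.npz"))
cT,cS=cloud(T),cloud(S)
def msk(d,c,box,f):
    hsv=cv2.cvtColor(d["pixels"],cv2.COLOR_RGB2HSV).astype(int);m=np.zeros(c.shape[:2],bool);a,b,e,g=box
    m[a:b,e:g]=f(hsv[...,0],hsv[...,1],hsv[...,2],c[...,2])[a:b,e:g];return m
uvof=lambda m:np.argwhere(m)[:,::-1].astype(float)
# tab
m=msk(T,cT,(228,245,160,182),lambda h,s,v,z:(z>.05)&(z<.07));uv=uvof(m);r=cv2.minAreaRect(uv.astype(np.float32));print("tab top",onplane(T,[uv.mean(0)],.058),r, onplane(T,[r[0]],.058))
m=msk(S,cS,(245,280,335,362),lambda h,s,v,z:(h<16)&(s>170)&(v>100));uv=uvof(m);p=cS[m];print("tab scene: cloud med",np.median(p,0),uv.min(0),uv.max(0), "proj", proj(S,[[.52,.231,.058],[.52,.231,.008]]))
t=p[p[:,2]>.053];print("top pts",t.mean(0),len(t))
# pin
for n,d,c,b in(("T",T,cT,(214,230,376,394)),("S",S,cS,(158,178,226,244))):
    m=msk(d,c,b,lambda h,s,v,z:((h<6)|(h>172))&(s>170)&(v>80));uv=uvof(m);p=c[m];top=p[:,2]>.075
    print("pin",n,len(uv),uv.mean(0),uv.min(0),uv.max(0),p.mean(0));print("ray@.085 top-subset",onplane(d,[uv[top].mean(0)],.083),"ray all@.07",onplane(d,[uv.mean(0)],.070))
m=msk(T,cT,(205,245,365,402),lambda h,s,v,z:(z>.03)&(z<.062));uv=uvof(m);r=cv2.minAreaRect(uv.astype(np.float32));P=onplane(T,cv2.boxPoints(r),.045);print("stand",P.mean(0),P[:,:2])
e=P[1]-P[0];print("yaw mod90",np.degrees(np.arctan2(e[1],e[0]))%90)
# lid in box frame
yaw=.149;o=np.array([.5311,-.0952]);A=np.array([[np.cos(yaw),np.sin(yaw)],[-np.sin(yaw),np.cos(yaw)]])
for n,c in(("T",cT),("S",cS)):
    P=c.reshape(-1,3);L=np.c_[(P[:,:2]-o)@A.T,P[:,2]]
    k=(abs(L[:,1])<.08)&(L[:,0]>-.06)&(L[:,0]<.066)&(L[:,2]>.10)&(L[:,2]<.3);Q=L[k]
    an=np.arctan2(Q[:,2]-.075,.065-Q[:,0]);rr=np.hypot(Q[:,2]-.075,.065-Q[:,0]);print(n,len(Q),"lid ang pct",np.percentile(an,[10,25,50,75,90]),"rmax",np.percentile(rr,[90,99]),Q.min(0),Q.max(0))
print("box hole px pred scene",proj(S,[[.4487,-.1076,.074]]))
go([.52,.231,.048],.022)
E
```

```text
tab top [[0.5182 0.2248 0.058 ]] ((172.5, 236.5), (5.0, 9.0), 90.0) [[0.5172 0.225  0.058 ]]
tab scene: cloud med [0.5253 0.2305 0.0369] [347. 254.] [357. 272.] proj [[354.2103 256.9813]
 [352.1574 269.0993]]
top pts [0.5215 0.2273 0.0569] 32
pin T 25 [384.2  221.88] [382. 220.] [387. 224.] [ 0.5483 -0.3636  0.0811]
ray@.085 top-subset [[ 0.5477 -0.3626  0.083 ]] ray all@.07 [[ 0.5499 -0.3658  0.07  ]]
pin S 29 [234.1379 167.1034] [233. 163.] [236. 171.] [ 0.5525 -0.3591  0.0725]
ray@.085 top-subset [[ 0.5532 -0.3582  0.083 ]] ray all@.07 [[ 0.5504 -0.3625  0.07  ]]
stand [ 0.5463 -0.361   0.045 ] [[ 0.5288 -0.3241]
 [ 0.5827 -0.3441]
 [ 0.5636 -0.3979]
 [ 0.51   -0.3776]]
yaw mod90 69.65138827896152
T 841 lid ang pct [1.1368 1.1585 1.1735 1.2022 1.2462] rmax [0.1425 0.1684] [-0.0086 -0.0692  0.1002] [0.0593 0.0755 0.2308]
S 1429 lid ang pct [1.1222 1.1495 1.1759 1.2132 1.2611] rmax [0.1295 0.1627] [-0.0113 -0.0749  0.1   ] [0.0624 0.077  0.2293]
box hole px pred scene [[299.6731 189.5939]]
d [-0.3728 -0.194   0.2047] turn 1.11 q6 -0.179 tcp [0.2651 0.5653 0.2524] F [ 0.7 -0.  -0.9] t 0.1
```

Units first: shifts go in shares of 0.75 m and turns go in shares of pi rad. So -0.374 m / 0.75 = -0.4987, -0.199 m / 0.75 = -0.2653, 1.11 rad / 3.1416 = 0.3533.

```bash
echo '{"plan": [[-0.4987, -0.2653, 0.1333, 0.3533, 0.45], [-0.4987, -0.2653, 0.1333, 0.3533, 0.45], [-0.4987, -0.2653, 0.1333, 0.3533, 0.45], [-0.4987, -0.2653, 0.1333, 0.3533, 0.45], [-0.4987, -0.2653, 0.1333, 0.3533, 0.45], [-0.4987, -0.2653, 0.1333, 0.3533, 0.45], [-0.4987, -0.2653, 0.1333, 0.3533, 0.45], [-0.4987, -0.2653, 0.1333, 0.3533, 0.45], [-0.4987, -0.2653, 0.1333, 0.3533, 0.45], [-0.4987, -0.2653, 0.1333, 0.3533, 0.45], [-0.4987, -0.2653, 0.1333, 0.3533, 0.45], [-0.4987, -0.2653, 0.1333, 0.3533, 0.45], [-0.4987, -0.2653, 0.1333, 0.3533, 0.45]]}' | python3 drive.py 60
python3 -c "
from h import *
go([.519,.226,.048],.022)"
```

```text
t: 1.4
tcp_pos: [0.5186, 0.2279, 0.1536]
tool_rot: [0.699, 0.716, -0.0, -0.0]
force: [-0.7, 0.8, 0.6]
finger_gap: 0.454
gripper_force: 0.0
d [-0.002   0.0004  0.1056] turn 0.002 q6 0.193 tcp [0.5186 0.2279 0.1536] F [-0.7  0.8  0.6] t 1.4
```

In the tool's units: 0.105 m / 0.75 = 0.14, 0.09 m / 0.75 = 0.12.

```bash
echo '{"plan": [[0, 0, 0.0667, 0, 0.45], [-0.0027, 0, 0.12, 0, 0.45], [-0.0027, 0, 0.14, 0, 0.45], [-0.0027, 0, 0.14, 0, 0.45], [-0.0027, 0, 0.14, 0, 0], [-0.0027, 0, 0.14, 0, 0], [-0.0027, 0, 0.14, 0, 0], [-0.0027, 0, 0.14, 0, 0], [-0.0027, 0, 0.14, 0, 0]]}' | python3 drive.py 60
python3 -c "
from h import *
yaw=.149;o=np.array([.5311,-.0952]);c,s=np.cos(yaw),np.sin(yaw)
for y in (.30,.27,.2,.12):
  go([*(o+y*np.array([-s,c])),.048],yaw)"
```

```text
t: 2.3
tcp_pos: [0.5205, 0.2254, 0.0502]
tool_rot: [0.699, 0.715, 0.001, 0.001]
force: [-1.4, 2.2, 6.3]
finger_gap: 0.149
gripper_force: 59.6
d [-0.0232 -0.0344  0.002 ] turn -0.1271 q6 0.189 tcp [0.5205 0.2254 0.0502] F [-1.4  2.2  6.3] t 2.3
d [-0.0529 -0.0306  0.002 ] turn -0.1271 q6 0.189 tcp [0.5205 0.2254 0.0502] F [-1.4  2.2  6.3] t 2.3
d [-0.1224 -0.0218  0.002 ] turn -0.1271 q6 0.189 tcp [0.5205 0.2254 0.0502] F [-1.4  2.2  6.3] t 2.3
d [-0.2017 -0.0116  0.0019] turn -0.1271 q6 0.189 tcp [0.5205 0.2254 0.0502] F [-1.4  2.2  6.3] t 2.3
```

In the tool's units: -0.053 m / 0.75 = -0.0707, -0.031 m / 0.75 = -0.0413, -0.127 rad / 3.1416 = -0.0404.

```bash
echo '{"plan": [[-0.0027, -0.0013, -0.0013, -0.0016, 0], [-0.008, -0.0053, -0.0013, -0.0048, 0], [-0.016, -0.0093, -0.0013, -0.0095, 0], [-0.024, -0.0147, -0.0013, -0.0143, 0], [-0.032, -0.02, -0.0013, -0.0191, 0], [-0.04, -0.0253, -0.0013, -0.0239, 0], [-0.048, -0.0293, -0.0013, -0.0286, 0], [-0.056, -0.0333, -0.0013, -0.0334, 0], [-0.0627, -0.0373, -0.0013, -0.0366, 0], [-0.068, -0.04, -0.0013, -0.0392, 0], [-0.0707, -0.0413, -0.0013, -0.0404, 0], [-0.0707, -0.0413, -0.0013, -0.0404, 0]]}' | python3 drive.py
python3 - <<'E'
from h import *
from station import manip
im=np.zeros((600,780,3),np.uint8)
T=manip.snapshot("top");S=manip.snapshot("scene");np.savez("top1.npz",**T);np.savez("scene1.npz",**S)
im[:300]=cv2.resize(T["pixels"][190:270,150:358],(780,300),interpolation=cv2.INTER_CUBIC)[:,:,::-1]
im[300:,:375]=cv2.resize(S["pixels"][155:275,220:370],(375,300),interpolation=cv2.INTER_CUBIC)[:,:,::-1]
cv2.imwrite("pics/m2.png",im)
yaw=.149;o=np.array([.5311,-.0952]);c,s=np.cos(yaw),np.sin(yaw)
cl=cloud(T)
for a,b,e,g in [(200,270,175,250)]:
    z=cl[a:b,e:g,2];sat=cv2.cvtColor(T["pixels"],cv2.COLOR_RGB2HSV)[a:b,e:g,1]
    m=(z>.055)&(z<.075)&(sat<90);uv=np.argwhere(m)[:,::-1]+[e,a];p=onplane(T,uv.astype(float),.066)[:,:2].astype(np.float32);print(len(p),cv2.fitLine(p,cv2.DIST_HUBER,0,.001,.001).ravel(),((p-o)@np.array([[c,-s],[s,c]])).min(0),((p-o)@np.array([[c,-s],[s,c]])).max(0))
for y in (.27,.12): go([*(o+y*np.array([-s,c])),.048],yaw)
E
```

```text
t: 3.5
tcp_pos: [0.4908, 0.1707, 0.0501]
tool_rot: [0.652, 0.758, 0.001, 0.001]
force: [1.5, 2.2, 6.2]
finger_gap: 0.151
gripper_force: 59.6
100 [0.99102145 0.13370305 0.49202216 0.11497531] [-0.05576725  0.10806965] [0.05159082 0.21635137]
d [0.001  0.0004 0.0022] turn 0.0009 q6 -0.03 tcp [0.4908 0.1707 0.0501] F [0.5 2.5 6.3] t 3.6
d [-0.149   0.0003  0.0022] turn 0.0009 q6 -0.03 tcp [0.4908 0.1707 0.0501] F [0.5 2.5 6.3] t 3.6
```

View pics/m2.png

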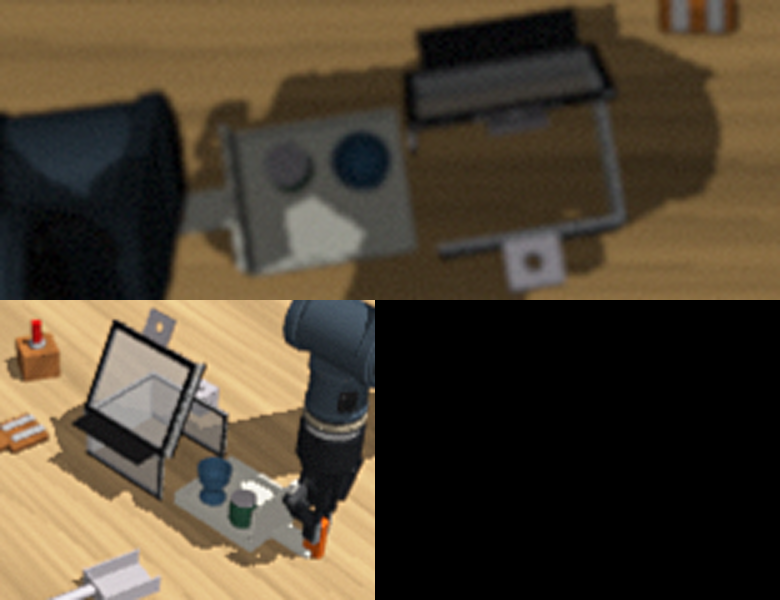

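Tray is gripped and turned; cup (360,160) and tin (288,165) stand. Its front-right corner (415,247) is just short of the lug-side wall end (440,248). I'll check the edges numerically.

```bash
python3 - <<'E'
from h import *
T=dict(np.load("top1.npz"));g=cv2.GaussianBlur(cv2.cvtColor(T["pixels"],cv2.COLOR_RGB2GRAY),(3,3),0).astype(float)
sat=cv2.GaussianBlur(cv2.cvtColor(T["pixels"],cv2.COLOR_RGB2HSV)[...,1],(3,3),0).astype(float)
yaw=.149;o=np.array([.5311,-.0952]);c,s=np.cos(yaw),np.sin(yaw);A=np.array([[c,-s],[s,c]])
def edge(p0,p1,z,name,img=sat,half=4,vert=True):
    # montage->pixels, search max |gradient| across the line
    f=lambda p:np.array([p[0]/3.75+150-.367,p[1]/3.75+190-.367])
    p0,p1=f(p0),f(p1);n=np.array([-(p1-p0)[1],(p1-p0)[0]]);n/=np.linalg.norm(n);t=np.linspace(-half,half,81);out=[]
    for a in np.linspace(.08,.92,40):
        q=p0+a*(p1-p0)+t[:,None]*n
        v=cv2.remap(img.astype(np.float32),q[:,0].astype(np.float32)[None],q[:,1].astype(np.float32)[None],cv2.INTER_CUBIC)[0]
        d=abs(np.gradient(v));out.append(q[d.argmax()])
    P=onplane(T,np.array(out),z)[:,:2]-o;P=(P@A).astype(np.float32)
    vx,vy,x,y=cv2.fitLine(P,cv2.DIST_HUBER,0,.001,.0005).ravel();print(name,"boxframe pt",x.round(4),y.round(4),"angle deviation(deg)",np.degrees(np.arctan2(vy,vx)).round(2))
edge((255,270),(415,247),.018,"tray -x")
edge((235,127),(395,107),.018,"tray +x")
edge((397,108),(415,247),.018,"tray -y")
edge((440,256),(500,246),.075,"wall -x outer")
edge((440,243),(610,214),.075,"wall -x inner")
edge((597,102),(607,205),.075,"end inner")
edge((610,102),(626,215),.075,"end outer")
E
```

```text
tray -x boxframe pt -0.0573 0.1555 angle deviation(deg) -89.82
tray +x boxframe pt 0.0557 0.145 angle deviation(deg) 89.84
tray -y boxframe pt 0.0081 0.0839 angle deviation(deg) -0.29
wall -x outer boxframe pt -0.0704 0.0444 angle deviation(deg) -89.64
wall -x inner boxframe pt -0.0584 -1e-04 angle deviation(deg) -89.25
end inner boxframe pt -0.0145 -0.0676 angle deviation(deg) -10.63
end outer boxframe pt -0.0169 -0.0727 angle deviation(deg) 0.71
```

In the tool's units: -0.14 m / 0.75 = -0.1867, -0.119 m / 0.75 = -0.1587.

```bash
echo '{"plan": [[-0.0027, 0.0013, -0.0027, 0, 0], [-0.008, 0.0013, -0.0027, 0, 0], [-0.0173, 0.0013, -0.0027, 0, 0], [-0.028, 0.0013, -0.0027, 0, 0], [-0.04, 0.0013, -0.0027, 0, 0], [-0.0533, 0.0013, -0.0027, 0, 0], [-0.0667, 0.0013, -0.0027, 0, 0], [-0.08, 0.0013, -0.0027, 0, 0], [-0.0933, 0.0013, -0.0027, 0, 0], [-0.1067, 0.0013, -0.0027, 0, 0], [-0.12, 0.0013, -0.0027, 0, 0], [-0.1333, 0.0013, -0.0027, 0, 0], [-0.1467, 0.0013, -0.0027, 0, 0], [-0.1587, 0.0013, -0.0027, 0, 0], [-0.1693, 0.0013, -0.0027, 0, 0], [-0.1773, 0.0013, -0.0027, 0, 0], [-0.1827, 0.0013, -0.0027, 0, 0], [-0.1867, 0.0013, -0.0027, 0, 0], [-0.1867, 0.0013, -0.0027, 0, 0]]}' | python3 drive.py
python3 - <<'E'
from h import *
yaw=.149;o=np.array([.5311,-.0952]);c,s=np.cos(yaw),np.sin(yaw)
go([*(o+.12*np.array([-s,c])),.048],yaw)
E
```

```text
t: 5.5
tcp_pos: [0.5116, 0.0325, 0.0513]
tool_rot: [0.653, 0.758, 0.0, 0.0]
force: [0.8, 1.0, -4.2]
finger_gap: 0.154
gripper_force: 58.3
d [-0.0092  0.0003  0.0033] turn -0.0003 q6 -0.303 tcp [0.5116 0.0325 0.0513] F [ 0.8  1.  -4.2] t 5.5
```

Now push slowly in small steps until it contacts the end wall.

In the tool's units: -0.008 m / 0.75 = -0.0107, -0.006 m / 0.75 = -0.008.

```bash
for i in 1; do echo '{"plan": [[-0.0027, 0, 0.0013, 0, 0], [-0.0053, 0, 0.0013, 0, 0], [-0.008, 0, 0.0013, 0, 0], [-0.0107, 0, 0.0013, 0, 0], [-0.0107, 0, 0.0013, 0, 0]]}' | python3 drive.py; echo '{"plan": [[-0.0013, 0, 0, 0, 0], [-0.0013, 0, 0, 0, 0]]}' | python3 drive.py;echo '{"plan": [[-0.0013, 0, 0, 0, 0], [-0.0013, 0, 0, 0, 0]]}' | python3 drive.py;  done
```

```text
t: 6.0
tcp_pos: [0.513, 0.0246, 0.0504]
tool_rot: [0.653, 0.758, 0.0, 0.0]
force: [-0.2, -0.2, -3.2]
finger_gap: 0.156
gripper_force: 58.5
t: 6.2
tcp_pos: [0.513, 0.0237, 0.0504]
tool_rot: [0.653, 0.758, 0.0, 0.0]
force: [0.4, 0.8, -3.0]
finger_gap: 0.158
gripper_force: 58.5
t: 6.4
tcp_pos: [0.513, 0.0228, 0.0504]
tool_rot: [0.652, 0.758, 0.0, 0.0]
force: [-0.3, 0.6, -2.9]
finger_gap: 0.151
gripper_force: 58.6
```

In the tool's units: -0.001 m / 0.75 = -0.0013.

```bash
echo '{"plan": [[-0.0013, 0, 0, 0, 0], [-0.0013, 0, 0, 0, 0]]}' | python3 drive.py|sed -n '2p;4p'; echo '{"plan": [[-0.0013, 0, 0, 0, 0], [-0.0013, 0, 0, 0, 0]]}' | python3 drive.py|sed -n '2p;4p';echo '{"plan": [[-0.0013, 0, 0, 0, 0], [-0.0013, 0, 0, 0, 0]]}' | python3 drive.py|sed -n '2p;4p'
```

```text
tcp_pos: [0.513, 0.0219, 0.0503]
force: [-0.4, 2.7, -1.7]
tcp_pos: [0.5125, 0.0217, 0.0503]
force: [-1.2, 5.3, -0.1]
tcp_pos: [0.512, 0.0214, 0.0503]
force: [-2.1, 8.7, -0.1]
```

In the tool's units: -0.22 m / 0.75 = -0.2933, -0.19 m / 0.75 = -0.2533.

```bash
echo '{"plan": [[0.0013, 0, 0, 0, 0], [0.0013, 0, 0, 0, 0.45], [0.0013, 0, 0, 0, 0.45], [0.0013, 0, 0, 0, 0.45], [0.0013, 0, 0, 0, 0.45], [0.0013, 0, -0.0533, 0, 0.45], [0.0013, 0, -0.12, 0, 0.45], [0.04, 0, -0.1867, 0, 0.3], [0.0933, 0, -0.2533, 0, 0], [0.1467, 0, -0.2933, 0, 0], [0.2, 0, -0.2933, 0, 0], [0.2, 0, -0.2933, 0, 0]]}' | python3 drive.py
python3 - <<'E'
from h import *
from station import manip
im=np.zeros((600,780,3),np.uint8)
T=manip.snapshot("top");S=manip.snapshot("scene");np.savez("top2.npz",**T);np.savez("scene2.npz",**S)
im[:300]=cv2.resize(T["pixels"][190:270,190:398],(780,300),interpolation=cv2.INTER_CUBIC)[:,:,::-1]
im[300:,:375]=cv2.resize(S["pixels"][155:275,220:370],(375,300),interpolation=cv2.INTER_CUBIC)[:,:,::-1]
cv2.imwrite("pics/m3.png",im)
c=cloud(S);P=c.reshape(-1,3);hsv=cv2.cvtColor(S["pixels"],cv2.COLOR_RGB2HSV)
yaw=.149;o=np.array([.5311,-.0952]);cc,s=np.cos(yaw),np.sin(yaw)
m=(hsv[...,0]<16)&(hsv[...,1]>170)&(c[...,2]>.02)&(c[...,2]<.07);m[:,:300]=0;m[:200]=0;m[:,370:]=0
print("tab scene",m.sum(),np.median(c[m],0))
E
```

```text
t: 8.2
tcp_pos: [0.491, 0.1721, 0.273]
tool_rot: [0.651, 0.759, 0.002, 0.001]
force: [0.7, 0.1, -0.6]
finger_gap: 0.0
gripper_force: 0.0
tab scene 81 [0.51786662 0.02565744 0.04444906]
```

View pics/m3.png

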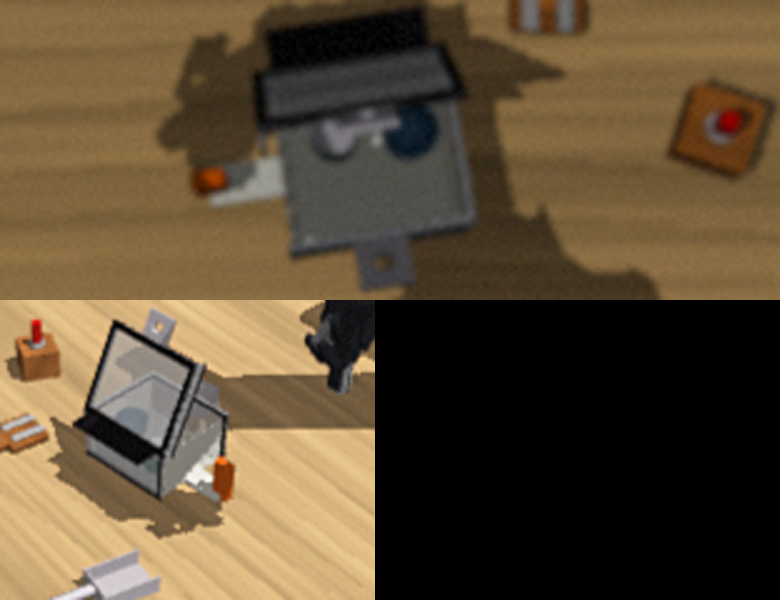

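Tray is home, its panel is in the opening, and the cup and tin are upright. Next the lid.

```bash
cat >> h.py <<'E'
YAW=.149;O=np.array([.5311,-.0957])
def bx(x,y,z):
    c,s=np.cos(YAW),np.sin(YAW);return [*(O+x*np.array([c,s])+y*np.array([-s,c])),z]
E
python3 - <<'E'
from h import *
for x,z in((.04,.25),(.04,.21),(.028,.18),(.008,.167),(-.008,.152),(-.021,.134),(-.029,.1135),(-.033,.0974),(-.034,.086),(-.034,.081)): go(bx(x,0,z+.022),YAW)
E
```

```text
d [-0.2682  0.0397 -0.0011] turn 0.0032 q6 -0.035 tcp [0.4907 0.1693 0.2707] F [-0.9 -0.6  0.4] t 8.3
d [-0.2682  0.0397  0.0389] turn 0.0032 q6 -0.035 tcp [0.4907 0.1693 0.2707] F [-0.9 -0.6  0.4] t 8.3
d [-0.2681  0.0277  0.0689] turn 0.0032 q6 -0.035 tcp [0.4907 0.1693 0.2707] F [-0.9 -0.6  0.4] t 8.3
d [-0.2681  0.0076  0.0819] turn 0.0032 q6 -0.035 tcp [0.4907 0.1693 0.2707] F [-0.9 -0.6  0.4] t 8.3
d [-0.268  -0.0084  0.0969] turn 0.0032 q6 -0.035 tcp [0.4907 0.1693 0.2707] F [-0.9 -0.6  0.4] t 8.3
d [-0.268  -0.0214  0.1149] turn 0.0032 q6 -0.035 tcp [0.4907 0.1693 0.2707] F [-0.9 -0.6  0.4] t 8.3
d [-0.2679 -0.0294  0.1354] turn 0.0032 q6 -0.035 tcp [0.4907 0.1693 0.2707] F [-0.9 -0.6  0.4] t 8.3
d [-0.2679 -0.0334  0.1515] turn 0.0032 q6 -0.035 tcp [0.4907 0.1693 0.2707] F [-0.9 -0.6  0.4] t 8.3
d [-0.2679 -0.0344  0.1629] turn 0.0032 q6 -0.035 tcp [0.4907 0.1693 0.2707] F [-0.9 -0.6  0.4] t 8.3
d [-0.2679 -0.0344  0.1679] turn 0.0032 q6 -0.035 tcp [0.4907 0.1693 0.2707] F [-0.9 -0.6  0.4] t 8.3
```

In the tool's units: -0.268 m / 0.75 = -0.3573, -0.245 m / 0.75 = -0.3267.

```bash
echo '{"plan": [[-0.0667, 0.0533, -0.0067, 0, 0], [-0.1333, 0.0533, -0.0067, 0, 0], [-0.2, 0.0533, -0.0067, 0, 0], [-0.2667, 0.0533, -0.0067, 0, 0], [-0.3267, 0.0533, -0.0013, 0, 0], [-0.3573, 0.0533, 0.0067, 0, 0], [-0.3573, 0.0533, 0.0267, 0, 0], [-0.3573, 0.0533, 0.052, 0, 0], [-0.3573, 0.0453, 0.0733, 0, 0], [-0.3573, 0.0373, 0.092, 0, 0], [-0.3573, 0.024, 0.1, 0, 0], [-0.3573, 0.0107, 0.1093, 0, 0], [-0.3573, 0, 0.12, 0, 0], [-0.3573, -0.0107, 0.1293, 0, 0], [-0.3573, -0.0107, 0.1293, 0, 0]]}' | python3 drive.py
python3 -c "
from h import *
go(bx(-.034,0,.103),YAW)"
```

```text
t: 9.8
tcp_pos: [0.521, -0.0978, 0.1724]
tool_rot: [0.653, 0.758, -0.001, -0.002]
force: [0.1, -0.1, -0.0]
finger_gap: 0.003
gripper_force: 0.0
d [ 0.0004 -0.0235  0.0695] turn -0.0006 q6 -0.545 tcp [ 0.521  -0.0978  0.1724] F [ 0.1 -0.1 -0. ] t 9.8
```

```bash
cat >> h.py <<'E'
def lidang():
    from station import manip
    S=manip.snapshot("scene");P=cloud(S).reshape(-1,3);c,s=np.cos(YAW),np.sin(YAW)
    L=np.c_[(P[:,:2]-O)@np.array([[c,-s],[s,c]]),P[:,2]]
    k=(abs(L[:,1])<.075)&(abs(L[:,1])>.03)&(L[:,0]>-.09)&(L[:,0]<.03)&(L[:,2]>.075)&(L[:,2]<.25);Q=L[k]
    print("lid angs",np.percentile(np.arctan2(Q[:,2]-.075,.065-Q[:,0]),[5,10,25,50,75,90,95]).round(2),len(Q));return S
E
python3 -c "
from h import *
S=lidang();cv2.imwrite('pics/s4.png',cv2.resize(S['pixels'][110:260,220:370],(600,600),interpolation=cv2.INTER_CUBIC)[:,:,::-1])"
```

```text
lid angs [0.56 0.65 0.72 0.74 0.76 0.79 0.81] 602
```

View pics/s4.png

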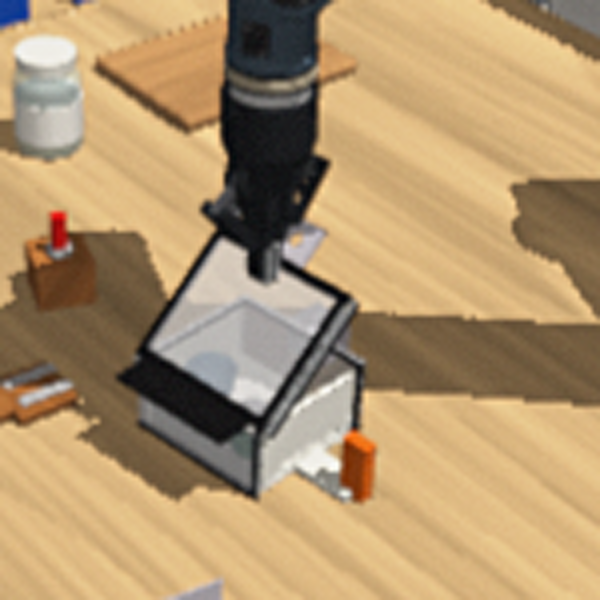

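The lid is being pushed down as planned, with the fingertip on the plate at (262,275) and the lid at about 0.74 rad. I'll continue the arc.

In the tool's units: 0.062 m / 0.75 = 0.0827, 0.059 m / 0.75 = 0.0787.

```bash
echo '{"plan": [[0, -0.008, 0.012, 0, 0], [0, -0.016, 0.024, 0, 0], [0, -0.0213, 0.0373, 0, 0], [0, -0.0267, 0.0507, 0, 0], [0, -0.0293, 0.0613, 0, 0], [0, -0.0307, 0.0707, 0, 0], [0, -0.032, 0.0787, 0, 0], [0, -0.032, 0.0827, 0, 0], [0, -0.032, 0.0827, 0, 0]]}' | python3 drive.py
echo '{"plan": [[0, 0, 0.004, 0, 0], [0, 0, 0.004, 0, 0]]}' | python3 drive.py|sed -n '2p;4p'
echo '{"plan": [[0, 0, 0.004, 0, 0], [0, 0, 0.004, 0, 0]]}' | python3 drive.py|sed -n '2p;4p'
```

```text
t: 10.75
tcp_pos: [0.4992, -0.1014, 0.1108]
tool_rot: [0.653, 0.758, -0.0, -0.0]
force: [-0.4, -0.5, 0.3]
finger_gap: -0.002
gripper_force: 0.0
tcp_pos: [0.4997, -0.1016, 0.1083]
force: [-0.1, -0.0, 1.3]
tcp_pos: [0.4996, -0.1017, 0.1054]
force: [-0.2, 0.4, 3.5]
```

Units first: shifts go in shares of 0.75 m and turns go in shares of pi rad. So 0.002 m / 0.75 = 0.0027.

```bash
echo '{"plan": [[0, 0, 0.0027, 0, 0], [0, 0, 0.0027, 0, 0]]}' | python3 drive.py|sed -n '2p;4p'
echo '{"plan": [[0, 0, 0.002, 0, 0], [0, 0, 0.002, 0, 0]]}' | python3 drive.py|sed -n '2p;4p'
echo '{"plan": [[0, 0, 0.002, 0, 0], [0, 0, 0.002, 0, 0]]}' | python3 drive.py|sed -n '2p;4p'
```

```text
tcp_pos: [0.4995, -0.1017, 0.1038]
force: [-0.3, -0.3, 6.4]
tcp_pos: [0.4995, -0.1017, 0.1029]
force: [-1.9, -0.2, 9.5]
tcp_pos: [0.4995, -0.1017, 0.1025]
force: [-4.6, 0.7, 20.1]
```

In the tool's units: -0.1 m / 0.75 = -0.1333, -0.06 m / 0.75 = -0.08.

```bash
echo '{"plan": [[0, 0, -0.0267, 0, 0], [0, 0, -0.08, 0, 0], [0, 0, -0.1333, 0, 0], [0, 0, -0.1333, 0, 0]]}' | python3 drive.py
python3 -c "
from h import *
go([.549,-.3625,.19],-.355)"
```

```text
t: 12.15
tcp_pos: [0.5025, -0.1027, 0.2049]
tool_rot: [0.652, 0.758, 0.002, 0.005]
force: [0.5, -0.5, 0.1]
finger_gap: 0.005
gripper_force: 0.0
d [-0.2637  0.0072  0.0166] turn 0.5042 q6 -0.569 tcp [ 0.5025 -0.1027  0.2049] F [ 0.5 -0.5  0.1] t 12.15
```

In the tool's units: -0.264 m / 0.75 = -0.352, -0.18 m / 0.75 = -0.24, 0.504 rad / 3.1416 = 0.1604.

```bash
echo '{"plan": [[-0.06, 0.0093, 0, 0.0318, 0.5], [-0.12, 0.0093, 0, 0.0637, 0.5], [-0.18, 0.0093, 0, 0.0955, 0.5], [-0.24, 0.0093, 0, 0.1273, 0.5], [-0.2933, 0.0093, 0.0133, 0.1592, 0.5], [-0.3333, 0.0093, 0.02, 0.1604, 0.5], [-0.352, 0.0093, 0.0227, 0.1604, 0.5], [-0.352, 0.0093, 0.0227, 0.1604, 0.5], [-0.352, 0.0093, 0.0227, 0.1604, 0.5]]}' | python3 drive.py
python3 - <<'E'
from h import *
from station import manip
go([.549,-.3625,.19],-.355)
S=lidang();T=manip.snapshot("top");np.savez("top3.npz",**T);np.savez("scene3.npz",**S)
im=np.zeros((600,800,3),np.uint8)
im[:,:400]=cv2.resize(S["pixels"][140:215,222:272],(400,600),interpolation=cv2.INTER_CUBIC)[:,:,::-1]
im[:300,400:]=cv2.resize(T["pixels"][230:275,265:325],(400,300),interpolation=cv2.INTER_CUBIC)[:,:,::-1]
im[300:,400:]=cv2.resize(S["pixels"][165:240,240:340],(400,300),interpolation=cv2.INTER_CUBIC)[:,:,::-1]
cv2.imwrite("pics/m5.png",im)
E
```

```text
t: 13.05
tcp_pos: [0.5449, -0.36, 0.1827]
tool_rot: [0.821, 0.571, 0.0, -0.001]
force: [-0.2, -0.0, 1.0]
finger_gap: 0.5
gripper_force: 0.0
d [-0.001   0.0047 -0.0073] turn 0.0004 q6 -0.401 tcp [ 0.5449 -0.36    0.1827] F [-0.2 -0.   1. ] t 13.05
lid angs [0.05 0.06 0.08 0.1  0.13 0.16 0.18] 468
```

View pics/m5.png

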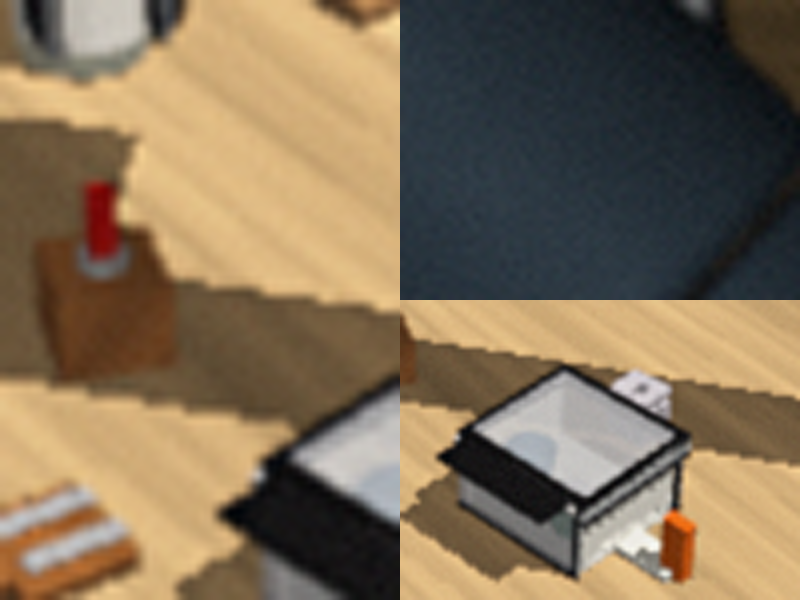

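Lid lies closed on its seal, flap outside the panel. The pin stands in its stand (handle at scene px ≈(234.5,167.5)).

```bash
python3 -c "
from h import *
go([.549,-.3625,.076],-.355)"
```

```text
d [-0.0017  0.0047  0.1073] turn 0.0016 q6 -0.401 tcp [ 0.5453 -0.3595  0.1833] F [-0.   0.4  0.4] t 13.15
```

In the tool's units: 0.106 m / 0.75 = 0.1413, 0.1 m / 0.75 = 0.1333.

```bash
echo '{"plan": [[-0.0027, 0.0067, 0.04, 0, 0.5], [-0.0027, 0.0067, 0.0933, 0, 0.5], [-0.0027, 0.0067, 0.1333, 0, 0.5], [-0.0027, 0.0067, 0.1413, 0, 0.5], [-0.0027, 0.0067, 0.1413, 0, 0.5], [-0.0027, 0.0067, 0.1413, 0, 0], [-0.0027, 0.0067, 0.1413, 0, 0], [-0.0027, 0.0067, 0.1413, 0, 0], [-0.0027, 0.0067, 0.1413, 0, 0], [-0.0027, 0.0067, 0.1413, 0, 0]]}' | python3 drive.py 60
python3 -c "
from h import *
go([.549,-.3625,.076],-.355)"
```

```text
t: 14.15
tcp_pos: [0.5505, -0.3659, 0.0797]
tool_rot: [0.821, 0.571, 0.001, 0.002]
force: [-0.3, 1.7, 7.4]
finger_gap: 0.148
gripper_force: 59.3
d [ 0.0027 -0.0026  0.0037] turn -0.0001 q6 -0.401 tcp [ 0.5505 -0.3659  0.0797] F [-0.3  1.7  7.4] t 14.15
```

In the tool's units: -0.11 m / 0.75 = -0.1467, -0.1 m / 0.75 = -0.1333.

```bash
echo '{"plan": [[0, 0, -0.0267, 0, 0], [0, 0, -0.08, 0, 0], [0, 0, -0.1333, 0, 0], [0, 0, -0.1467, 0, 0], [0, 0, -0.1467, 0, 0]]}' | python3 drive.py 90
python3 -c "
from h import *
go([.449,-.108,.18],-.355)"
```

```text
t: 14.65
tcp_pos: [0.5504, -0.3661, 0.1901]
tool_rot: [0.821, 0.571, 0.001, 0.003]
force: [-0.2, -0.2, -0.3]
finger_gap: 0.145
gripper_force: 87.8
d [ 0.2068 -0.1849  0.0086] turn -0.0 q6 -0.401 tcp [ 0.5504 -0.3661  0.1901] F [-0.2 -0.2 -0.3] t 14.65
```

In the tool's units: 0.207 m / 0.75 = 0.276, -0.18 m / 0.75 = -0.24.

```bash
echo '{"plan": [[0.0267, -0.024, 0, 0, 0], [0.0667, -0.06, 0, 0, 0], [0.1133, -0.1013, 0, 0, 0], [0.16, -0.1427, 0, 0, 0], [0.2067, -0.1853, 0, 0, 0], [0.2467, -0.22, 0, 0, 0], [0.2667, -0.24, 0.0067, 0, 0], [0.276, -0.2467, 0.0107, 0, 0], [0.276, -0.2467, 0.0107, 0, 0], [0.276, -0.2467, 0.0107, 0, 0], [0.276, -0.2467, 0.0107, 0, 0]]}' | python3 drive.py
python3 - <<'E'
from h import *
from station import manip
go([.449,-.108,.18],-.355)
S=manip.snapshot("scene");np.savez("scene4.npz",**S)
cv2.imwrite("pics/m6.png",cv2.resize(S["pixels"][150:210,265:335],(700,600),interpolation=cv2.INTER_CUBIC)[:,:,::-1])
t=np.array(manip.sense()["tcp_pos"])
print("pred tip/collar/handletop",proj(S,[[t[0],t[1],t[2]-.0687+h] for h in(0,.034,.040,.074)]),"lid hole",proj(S,[[.449,-.108,.087]]))
E
```

```text
t: 15.75
tcp_pos: [0.449, -0.1082, 0.1792]
tool_rot: [0.821, 0.571, 0.0, 0.001]
force: [-0.7, 0.4, -1.1]
finger_gap: 0.141
gripper_force: 87.9
d [ 0.0002 -0.0001 -0.0008] turn -0.0012 q6 -0.123 tcp [ 0.449  -0.1082  0.1792] F [-0.7  0.4 -1.1] t 15.75
pred tip/collar/handletop [[300.07444298 180.72406097]
 [300.59709903 172.29782628]
 [300.69090574 170.78655546]
 [301.23169463 162.08055141]] lid hole [[299.72363762 186.46578465]]
```

View pics/m6.png

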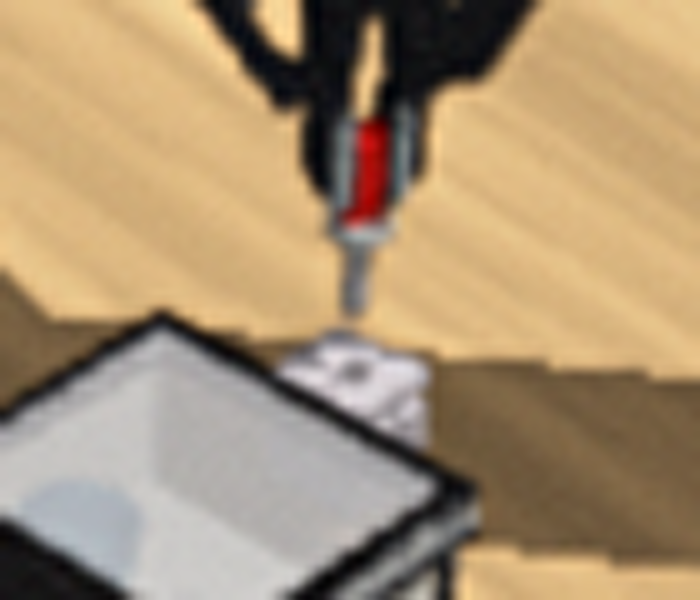

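The pin hangs above the lid hole: tip at crop (353,315), hole at (354,373). Now subpixel offsets.

```bash
python3 - <<'E'
from h import *
S=dict(np.load("scene4.npz"));g=cv2.cvtColor(S["pixels"],cv2.COLOR_RGB2GRAY).astype(int)
print(g[172:185,292:308]);print(g[182:194,291:309])
E
```

```text
[[190 185 182 187 181 139  88  97 128 127 118 132 180 191 183 180]
 [196 189 186 183 176 140 110 129 166 172 166 165 171 192 187 183]
 [194 197 193 190 188 184 145 109 120 131 152 175 181 189 188 190]
 [192 192 196 195 195 196 181 124 102 115 152 193 195 191 189 191]
 [186 191 194 196 201 203 188 125  98 118 161 192 193 191 190 189]
 [183 186 188 191 197 199 189 124 106 134 177 189 190 191 191 189]
 [181 182 184 187 194 198 183 110 110 151 180 188 186 187 188 193]
 [177 179 179 184 188 193 180 111 116 154 183 192 186 185 187 190]
 [178 179 177 180 182 189 175 111 111 152 191 201 195 189 184 184]
 [181 176 180 179 182 184 177 133 127 163 202 202 200 197 191 185]
 [189 183 182 180 177 171 162 152 159 187 196 201 203 203 199 193]
 [173 168 161 158 152 127 109 112 129 160 179 189 198 202 204 203]
 [100  94  96  97 113 150 153 152 151 156 159 158 172 176 181 184]]
[[192 189 183 182 180 177 171 162 152 159 187 196 201 203 203 199 193 186]
 [176 173 168 161 158 152 127 109 112 129 160 179 189 198 202 204 203 197]
 [102 100  94  96  97 113 150 153 152 151 156 159 158 172 176 181 184 190]
 [ 85  96  99 103 103 138 201 219 211 197 200 194 153 148 144 127 109 132]
 [ 50  93 134 153 155 153 180 208 170 142 157 194 213 213 210 188 134  97]
 [ 29  71 153 194 209 216 207 179 144 122 145 202 214 214 216 204 162  97]
 [ 89  41  40  93 159 195 200 189 191 179 193 214 211 203 193 173 134  91]
 [154 105  54  22  39  91 155 195 217 215 216 214 201 171 160 162 110  86]
 [166 157 129  90  52  21  41 112 188 201 207 196 166 149 178 195 135  89]
 [169 168 169 161 131  89  53  29  56 119 157 156 158 157 190 176 133  91]
 [178 172 167 166 166 160 130  84  35  27  59 128 185 163 142 151 131  87]
 [178 176 174 170 169 168 165 153 109  74  24  36  77 113 137 153 134  95]]
```

In the tool's units: 0.019 m / 0.75 = 0.0253, -0.001 m / 0.75 = -0.0013.

```bash
echo '{"plan": [[0, -0.0013, 0.0133, 0, 0], [0, -0.0013, 0.0253, 0, 0], [0, -0.0013, 0.0253, 0, 0]]}' | python3 drive.py |sed -n '2p;4p'
echo '{"plan": [[0, 0, 0.0027, 0, 0], [0, 0, 0.0053, 0, 0], [0, 0, 0.0053, 0, 0]]}' | python3 drive.py|sed -n '2p;4p'
echo '{"plan": [[0, 0, 0.0027, 0, 0], [0, 0, 0.0053, 0, 0], [0, 0, 0.0053, 0, 0]]}' | python3 drive.py|sed -n '2p;4p'
echo '{"plan": [[0, 0, 0.0027, 0, 0], [0, 0, 0.0027, 0, 0]]}' | python3 drive.py|sed -n '2p;4p'
```

```text
tcp_pos: [0.446, -0.1062, 0.1588]
force: [-0.6, 0.2, -0.3]
tcp_pos: [0.4469, -0.1064, 0.1562]
force: [0.3, -0.0, -1.1]
tcp_pos: [0.4473, -0.1066, 0.1523]
force: [-0.3, -0.9, -0.3]
tcp_pos: [0.4475, -0.1068, 0.1504]
force: [-0.7, -1.3, 0.7]
```

No vertical load below the lid surface, so the tip is in the hole. Continuing down.

In the tool's units: 0.004 m / 0.75 = 0.0053, 0.002 m / 0.75 = 0.0027.

```bash
echo '{"plan": [[0, 0, 0.0027, 0, 0], [0, 0, 0.0053, 0, 0], [0, 0, 0.0053, 0, 0]]}' | python3 drive.py|sed -n '2p;4p'
echo '{"plan": [[0, 0, 0.0027, 0, 0], [0, 0, 0.0053, 0, 0], [0, 0, 0.0053, 0, 0]]}' | python3 drive.py|sed -n '2p;4p'
echo '{"plan": [[0, 0, 0.0027, 0, 0], [0, 0, 0.0053, 0, 0], [0, 0, 0.0053, 0, 0]]}' | python3 drive.py|sed -n '2p;4p'
echo '{"plan": [[0, 0, 0.0027, 0, 0], [0, 0, 0.004, 0, 0], [0, 0, 0.004, 0, 0]]}' | python3 drive.py|sed -n '2p;4p'
```

```text
tcp_pos: [0.4478, -0.1071, 0.1462]
force: [2.6, -3.1, -1.9]
tcp_pos: [0.4476, -0.107, 0.1422]
force: [1.6, -4.4, -0.1]
tcp_pos: [0.4476, -0.1069, 0.1384]
force: [1.7, -4.0, 1.9]
tcp_pos: [0.4477, -0.107, 0.1354]
force: [2.1, -5.4, 0.6]
```

In the tool's units: 0.004 m / 0.75 = 0.0053, -0.001 m / 0.75 = -0.0013.

```bash
echo '{"plan": [[-0.0013, 0, 0.0027, 0, 0], [-0.0013, 0, 0.0053, 0, 0], [-0.0013, 0, 0.0053, 0, 0]]}' | python3 drive.py|sed -n '2p;4p'
echo '{"plan": [[0, 0, 0.0027, 0, 0], [0, 0, 0.0053, 0, 0], [0, 0, 0.0053, 0, 0]]}' | python3 drive.py|sed -n '2p;4p'
echo '{"plan": [[0, 0, 0.0027, 0, 0], [0, 0, 0.0053, 0, 0], [0, 0, 0.0053, 0, 0]]}' | python3 drive.py|sed -n '2p;4p'
```

```text
tcp_pos: [0.4472, -0.1076, 0.1311]
force: [3.2, -4.1, -0.8]
tcp_pos: [0.4472, -0.1076, 0.1271]
force: [4.6, -3.9, -0.5]
tcp_pos: [0.4472, -0.1076, 0.1231]
force: [4.1, -3.7, -0.2]
```

In the tool's units: 0.002 m / 0.75 = 0.0027, 0.001 m / 0.75 = 0.0013.

```bash
echo '{"plan": [[0, 0.0013, 0.0013, 0, 0], [0, 0.0013, 0.0027, 0, 0], [0, 0.0013, 0.0027, 0, 0]]}' | python3 drive.py|sed -n '2p;4p'
echo '{"plan": [[0, 0, 0.0013, 0, 0], [0, 0, 0.0027, 0, 0], [0, 0, 0.0027, 0, 0]]}' | python3 drive.py|sed -n '2p;4p'
echo '{"plan": [[0, 0, 0.0013, 0, 0], [0, 0, 0.0027, 0, 0], [0, 0, 0.0027, 0, 0]]}' | python3 drive.py|sed -n '2p;4p'
echo '{"plan": [[0, 0, 0.0013, 0, 0], [0, 0, 0.002, 0, 0], [0, 0, 0.002, 0, 0]]}' | python3 drive.py|sed -n '2p;4p'
```

```text
tcp_pos: [0.4475, -0.1076, 0.121]
force: [3.3, -3.2, -0.8]
tcp_pos: [0.4474, -0.1076, 0.1193]
force: [3.0, -2.7, 1.9]
tcp_pos: [0.4474, -0.1077, 0.1173]
force: [2.4, -3.5, 3.3]
tcp_pos: [0.4473, -0.1077, 0.1159]
force: [2.6, -4.4, 5.3]
```

Spring load growing as expected; continue until it stiffens.

In the tool's units: 0.001 m / 0.75 = 0.0013.

```bash
echo '{"plan": [[0, 0, 0.0013, 0, 0], [0, 0, 0.0013, 0, 0], [0, 0, 0.0013, 0, 0]]}' | python3 drive.py|sed -n '2p;4p'
echo '{"plan": [[0, 0, 0.0013, 0, 0], [0, 0, 0.0013, 0, 0], [0, 0, 0.0013, 0, 0]]}' | python3 drive.py|sed -n '2p;4p'
echo '{"plan": [[0, 0, 0.0013, 0, 0], [0, 0, 0.0013, 0, 0], [0, 0, 0.0013, 0, 0]]}' | python3 drive.py|sed -n '2p;4p'
```

```text
tcp_pos: [0.4473, -0.1077, 0.1153]
force: [0.2, -4.7, 8.4]
tcp_pos: [0.4473, -0.1077, 0.1149]
force: [-0.6, -4.3, 14.9]
tcp_pos: [0.4473, -0.1078, 0.1145]
force: [-1.8, -2.9, 20.6]
```

In the tool's units: 0.001 m / 0.75 = 0.0013.

```bash
echo '{"plan": [[0, 0, 0.0013, 0, 0], [0, 0, 0.0013, 0, 0], [0, 0, 0.0013, 0, 0], [0, 0, 0.0013, 0, 0]]}' | python3 drive.py
python3 - <<'E'
from h import *
S=lidang()
cv2.imwrite("pics/m7.png",cv2.resize(S["pixels"][145:235,245:365],(800,600),interpolation=cv2.INTER_CUBIC)[:,:,::-1])
g=cv2.cvtColor(S["pixels"],cv2.COLOR_RGB2GRAY)
go([.4473,-.1078,.1145],-.355)
E
```

```text
t: 21.5
tcp_pos: [0.4473, -0.1077, 0.1141]
tool_rot: [0.821, 0.571, 0.0, 0.001]
force: [-2.2, -2.1, 26.4]
finger_gap: 0.141
gripper_force: 92.4
lid angs [0.01 0.02 0.03 0.06 0.11 0.83 0.87] 498
d [-0.      0.     -0.0004] turn 0.0005 q6 -0.125 tcp [ 0.4473 -0.1077  0.1141] F [-2.2 -2.1 27.3] t 21.55
```

View pics/m7.png

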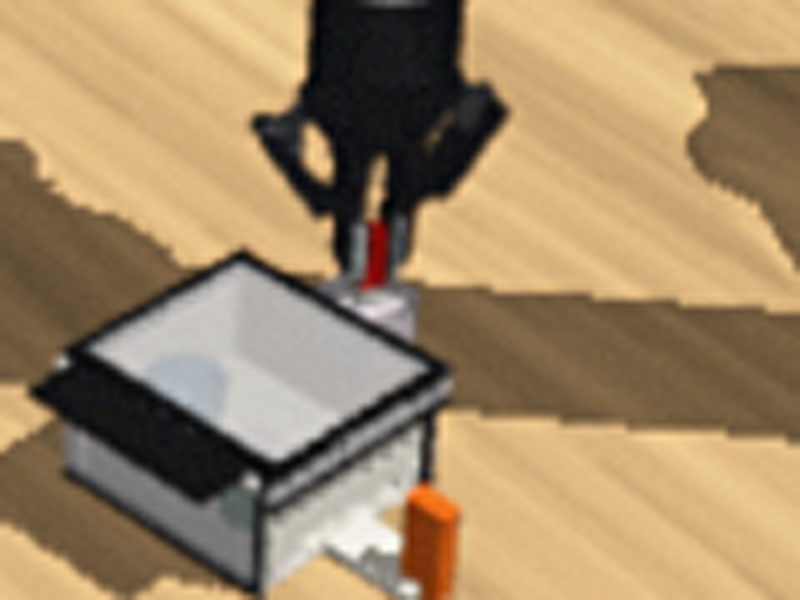

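The collar is on the lid's lug at (372,292), the lid is flat on the box, the flap is outside the panel, and the tray is home. The arm is pressing steadily at about 26 N.

```bash
python3 -c "
from station import manip
print(manip.sign_off())"
```

```text
the job is handed in; nothing more can be done
None
```

The job is handed in: the tray is fully home with the egg cup and tin upright, the lid is shut on its seal, and the pin is in with its collar on the lid, still gripped and pressed down at about 26 N (about 21.6 s of the 72 s used).

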